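# Put the drained glass away in the pull-out tray

### The job

Take the thin glass that leans in the slanted drainer, gripping it only lightly (no more than about 30 N), and stand it mouth down in the pulled-out tray, in the free half beside the other glass: set it down softly and do not knock the glasses together. Then, having let go of it, push the tray slowly and fully home so that both glasses stay standing in it. Leave the kettle, the soap bottle and the steel beaker where they are.

Things in the scene. Friction and masses are not known exactly. Their poses are not given: they have to be found in the camera images.
- glass: the glass to put away: straight thin drinking glass of green-tinted glass, 60 mm across, 120 mm tall. It starts in the drainer mouth down, leaning 35 degrees from vertical, its closed base up and away from the robot. Origin: centre of its open rim (the lower end); its z axis runs along the glass to the closed base at z = 120 mm, and points up when it stands mouth down.
- drainer_seat (a point): centre of the slanted seat under the leaning glass's rim, 58 mm above the worktop. Its -x axis (level) is the way the glass leans. The drainer is fixed: black drip plate 170 x 110 mm, steel seat plate 75 x 70 mm square to the glass, and two 8 mm wires 33 mm apart under the glass's lower side, up to 82 mm along it; the glass's flanks are free.
- unit: fixed white pull-out unit: top board 310 mm wide (y), from x = 30 to 270 mm, underside 170 mm and top 185 mm above the worktop, on four posts. Origin: on the worktop under the middle of the tray's front face when the tray is fully home; x points into the unit (away from the robot), y left, z up
- tray (a joint): how far the orange tray is pulled out of the unit, in m: 0 = fully home, 0.17 = fully out; it slides along the unit's x axis with about 2 N of friction
- tray_floor (a point): centre of the tray's inner floor surface, 18 mm above the worktop; moves with the tray, axes as the unit's. The floor is 157 mm (x) by 250 mm (y) inside; side and rear walls rise 28 mm above the floor, the front panel (8 mm thick, 270 mm wide) 44 mm
- tray_knob (a point): middle of the outer face of the round white knob (36 mm across) on the tray's front panel, 38 mm above the worktop; the face looks to the unit's -x and stands 35 mm off the panel. Push here to close the tray
- other_glass: a second glass of the same kind (60 mm across, 120 mm tall) already standing mouth down in the tray, in its left half (+y); origin at the centre of its rim on the tray floor, z up
- kettle: bystander: white electric kettle, 136 mm across at the foot, 188 mm tall, with a handle on its +x side reaching 100 mm from the axis and a spout on its -x side reaching 75 mm; origin under its centre
- soap: bystander: white pump soap bottle, 72 mm across, 174 mm tall; origin under its centre
- beaker: bystander: empty steel beaker, 72 mm across, 110 mm tall; origin under its centre
There are look-alikes about, which are no part of the job. What is shaped like the glass but pink is not meant.

How it is judged:
On the way, in this order (a step that is already met when the one before it is completed fails the run):
1. the glass is lifted out of the drainer (distance between glass and drainer_seat above 0.06 m), for 0.1 s.
2. the glass stands mouth down in the free half of the tray, let go, while the tray is still pulled out (x of glass in the frame of tray_floor between -0.055 and 0.055 m and y of glass in the frame of tray_floor between -0.1 and 0.02 m and z of glass in the frame of tray_floor below 0.005 m and angle between glass's own z axis and vertical below 0.1 rad and contact force between the fingers and glass below 0.2 N and value of joint tray above 0.09 m), for 0.2 s.
At the end, for the whole second after the job is handed in: the tray is home to within 8 mm; the glass stands mouth down on the tray floor in its right half (centre within 55 mm of the middle in x and from 20 mm left to 100 mm right of it), and the other glass stands mouth down on the floor of the left half, both upright within 0.1 rad, at rest and let go (value of joint tray below 0.008 m and x of glass in the frame of tray_floor between -0.055 and 0.055 m and y of glass in the frame of tray_floor between -0.1 and 0.02 m and z of each of glass, other_glass in the frame of tray_floor below 0.005 m and angle between each of glass, other_glass's own z axis and vertical below 0.1 rad and x of other_glass in the frame of tray_floor between -0.055 and 0.055 m and y of other_glass in the frame of tray_floor between 0 and 0.1 m and linear speed of each of glass, other_glass below 0.03 m/s); the robot touches nothing.
It fails at once if the glass is squeezed or pushed by the fingers with more than 90 N in all (45 N a finger) (contact force between the fingers and glass above 90 N).
It fails at once if the glass is pressed hard (over 40 N) onto the tray or unit, or let fall from more than about 12 mm (moves faster than 0.5 m/s while not held) (contact force between glass and unit above 40 N or (linear speed of glass above 0.5 m/s and contact force between the fingers and glass below 0.5 N)).
It fails at once if the glasses are knocked together (over 10 N) or the other glass is tipped by more than 0.3 rad (contact force between glass and other_glass above 10 N or angle between other_glass's own z axis and vertical above 0.3 rad).
It fails at once if the tray is slammed: it moves home faster than 0.3 m/s (velocity of joint tray below -0.3 m/s).
It fails at once if the kettle, soap bottle or beaker is moved by more than 30 mm (distance of any of kettle, soap, beaker from where it was at the start of the episode above 0.03 m).
It also fails if it takes over 64 s, if anything falls off the work surface, if the arm or the gripper's body presses on something with over 40 N, if the wrist force passes 120 N, or if a joint passes its speed limit or range.

### The arm

A 6-joint arm with a two-finger parallel gripper is mounted at the origin on the work surface. World frame = base frame: x ahead of the robot, y to its left, z up, the work surface at z = 0. Lengths are in m, angles in rad, forces in N, time in s.
With the tool pointing down it reaches from about 0.275 to 0.75 m from the base axis. Payload 10.2 kg.
Tool frame: the origin (TCP) lies midway between the tips of the shut fingers; the grasp point (between the pads) lies 19 mm behind it; z points along the fingers, y is the line along which they close (so a half turn about z gives the same grasp; the last joint's range is limited). The gripper opens to 85 mm and grips with 20 to 120 N. Pads are 22 mm wide; open, the fingers measure 114 mm over their backs; the gripper's body (76 mm by 85 mm) begins 54 mm behind the grasp point. The pads swing forward as they close: fully open they stand 13 mm farther back than shut.
Start: joints at [-1.492, 0.313, 1.498, -0, 1.331, -0.223], TCP at [0.156, -0.501, 0.231] pointing down, gripper open.
Joint ranges: [-2.94, 2.94], [-0.97, 2.17], [0.19, 2.56], [-1.23, 4.37], [0.02, 3.11], [-2.88, 2.88]. Speed limits (rad/s): [2.39, 2.39, 3.01, 3.14, 3.14, 3.14].

### API

Orientations are given as a unit quaternion [x, y, z, w].
In Python, from workcell import manip gives the robot as it stands.
- The arm moves only by the tool step_arm, never from a script. Its argument "series" is a list of rows, each an object of numbers: "dx", "dy", "dz": the shift along the world's x, y, z scaled (see below); "wx", "wy", "wz": the turn, a rotation vector about the world's x, y, z scaled (see below); "gripper": the closure, from -1 (fully open) to 1 (shut). In form: [{"dx": .., "dy": .., "dz": .., "wx": .., "wy": .., "wz": .., "gripper": ..}, ...]. A call has 1 to 12 rows; each row is the pose to reach, as a shift and turn from the pose commanded when the call began; what a row does not reach only later rows make up. The controller multiplies each number of a shift by 8 cm and each number of a turn by 90 degrees. A row lasts 1/10 s, in which the tool goes at most 50 mm and 8.59 degrees, less where a joint would pass 70% of its speed; a pose out of reach is approached as far as the arm can. A call with a number of a shift or a turn outside -1 to 1 is refused whole. A call with a gripper value outside its range is refused whole. The fingers move at their own pace and stop on an object; "force" is the grip in N (left out, the last holds). Time passes only in rows, so rows that repeat a pose let the fingers close. It gives the time, the measured TCP pose, the force, the opening and the grip force at its end, in the units of the state.
- manip.state(): the state, without advancing time (a new reading comes with each control period).
- manip.capture(name): name is "scene" or "top" or "wrist"; returns the picture (480x640x3 uint8, blue, green, red); there is no depth.
- manip.camera_model(name): a dict with "mtx" (3x3 intrinsics, pixels), "dist_coeffs" ([k1, k2, p1, p2, k3] as OpenCV has them; the pictures are not rectified), "R" (3x3) and "t" (3): a world point X has camera coordinates R X + t. Camera axes: x right, y down, z forward; pixel columns grow to the right and rows downward; lengths in m; the calibration is good to about 2 mm. A picture is of the moment at which its call begins: read the wrist's pose just before it. camera_model takes no time and is no camera call; for the wrist camera it gives the pose at the moment of the call.
- manip.sign_off(): hands the job in; it is judged then, once.
Trained networks look in the newest picture that a camera, given by its name, has taken for a name from the list of things; names that differ only in an ending like _2 or _b are one class to them, and where a whole thing is asked for, a point or a joint stands for the part that bears it (a point fixed in the world has none). Each returns a list of dicts, best first, with "conf" (0 to 1); they miss things now and then, are a little off and sometimes report something else, mostly with a low value. They report only what shows in the picture. A call takes as long as a camera call. They do not tell look-alikes from the thing itself.
- manip.spot_in(name, camera): "at" ([x, y, z] in m, in world coordinates, good to about 4 mm: the middle of the surface that is visible of it).
The state is a dict: "t": time; "joint_positions": joint angles; "qvel": joint speeds; "joint_torque": joint torques, N m; "tcp_pos": TCP position; "ee_rot": TCP orientation; "wrist_force": force on the tool from outside, world axes, zero at the start; "torque": the same for the moment, N m; "gripper_width": opening from 0.0 (shut) to 1.0 (fully open); "grip_force": force on a finger pad.
Only numpy, scipy, OpenCV 4.12 (cv2) and the standard library are available. Lean on these libraries where they do the work, as an engineer would, in place of code of your own. Each camera call takes 0.05 s, during which the arm holds its last target. There are 200 camera calls.

## Working session

There is one attempt and no reset: what is moved stays moved. The work goes in short steps, Python scripts to look and compute and a tool call to move; the robot and the scene stay as the last step left them, time stands still between calls to the robot, and variables do not carry over. Pictures are saved under pics/ and viewed, at most 10 in all, crops included, and the job is handed in when it is done.

Besides the shell and the picture viewer there is one more tool, called as name(argument=value, ...), one argument or row to a line, values as JSON. step_arm: Moves the arm, as the interface text tells. Shifts and turns lie within -1 to 1; 1 stands for 8 cm of shift or 90 degrees of turn. Its arguments: {"type":"object","properties":{"series":{"type":"array"},"force":{"type":"number"}},"required":["series"]}

```bash
mkdir -p pics; python3 - <<'E'
from workcell import manip
import cv2,numpy as np
a=manip.capture("scene");b=manip.capture("top")
cv2.imwrite("pics/s.png",a);cv2.imwrite("pics/t.png",b)
for c in("scene","top"):
  for n in("glass","unit","tray","tray_knob","kettle","soap","beaker"):
    print(c,n,[(np.round(d["at"],3).tolist(),round(d["conf"],2)) for d in manip.spot_in(n,c)])
s=manip.state();print(s["t"],s["tcp_pos"],s["ee_rot"],s["gripper_width"])
E
```

```text
scene glass [([0.662, -0.505, 0.049], 0.9), ([0.359, -0.136, 0.053], 0.74), ([0.428, -0.312, 0.12], 0.65)]
scene unit [([0.692, 0.046, 0.186], 0.65)]
scene tray [([0.54, 0.023, 0.021], 0.86)]
scene tray_knob [([0.536, 0.024, 0.017], 0.56)]
scene kettle [([0.434, 0.327, 0.116], 0.89), ([0.69, 0.39, 0.102], 0.42)]
scene soap [([0.688, 0.39, 0.1], 0.9)]
scene beaker [([0.708, -0.364, 0.085], 0.57), ([0.435, -0.319, 0.011], 0.54)]
top glass [([0.663, -0.522, 0.056], 0.97), ([0.225, -0.396, 0.059], 0.81), ([0.42, -0.325, 0.146], 0.68), ([0.431, 0.267, 0.152], 0.67), ([0.39, -0.197, 0.051], 0.43), ([0.547, 0.024, 0.018], 0.34)]
top unit [([0.692, 0.014, 0.186], 0.69), ([0.539, 0.023, 0.02], 0.5)]
top tray [([0.546, 0.024, 0.019], 0.89)]
top tray_knob [([0.546, 0.026, 0.018], 0.87), ([0.72, -0.383, 0.071], 0.16)]
top kettle [([0.43, 0.264, 0.15], 0.95), ([0.546, 0.022, 0.018], 0.18)]
top soap [([0.686, 0.357, 0.106], 0.58)]
top beaker [([0.719, -0.384, 0.069], 0.62)]
0.8 [ 0.15604247 -0.50127245  0.23129061] [ 9.88632579e-01  1.50351665e-01 -1.13901000e-05 -3.60439422e-06] 1.0018414120427952
```

View pics/s.png

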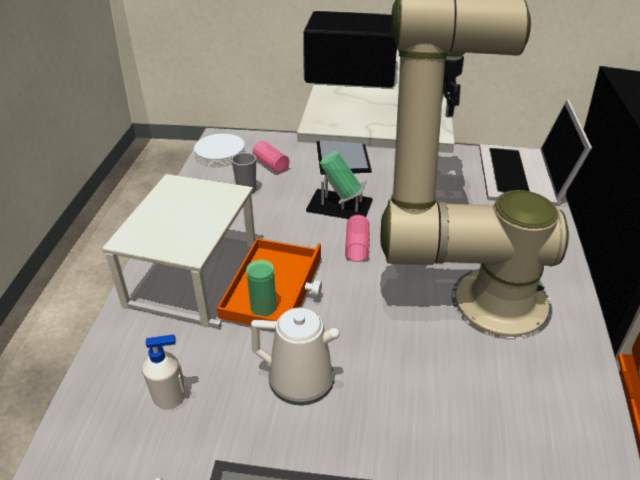

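View pics/t.png

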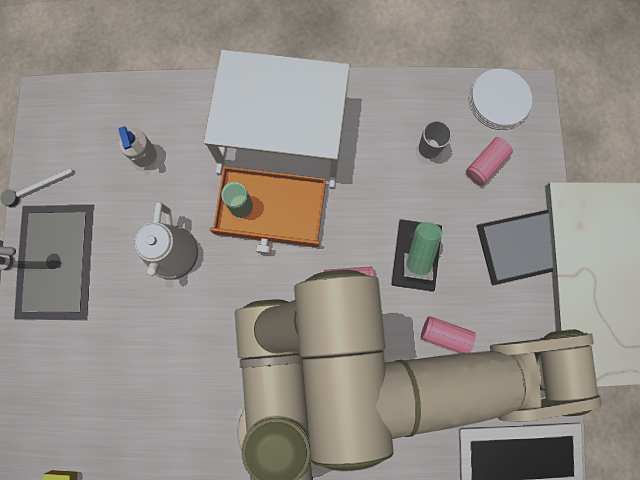

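The candidates for the glass are:
- Green leaning in the drainer: scene (340,177), top (424,248). This is the target.
- Green standing in the tray: scene (262,288), top (236,198). This is other_glass.
- Pink, lying, not meant: scene (357,238) and (270,156), top (448,335), (490,160) and (350,272).

Next I fit the silhouettes of both glasses and the tray, and check the choice in a close crop.

```bash
cat > fit.py <<'E'
from workcell import manip
import cv2,numpy as np
from scipy.optimize import minimize
from scipy.spatial.transform import Rotation as Ro
def proj(m,X):
    return cv2.projectPoints(np.asarray(X,float),cv2.Rodrigues(np.array(m["R"]))[0],np.array(m["t"],float),np.array(m["mtx"],float),np.array(m["dist_coeffs"],float))[0][:,0]
A=np.linspace(0,2*np.pi,40,endpoint=False)
def cyl(p,ax,r=.03,h=.12):
    ax=np.array(ax);R=Ro.align_vectors([ax],[[0,0,1]])[0].as_matrix()
    c=np.c_[r*np.cos(A),r*np.sin(A),0*A]@R.T
    return np.r_[c+p,c+np.array(p)+h*ax]
def sil(m,X):
    im=np.zeros((960,1280),np.uint8)
    h=cv2.convexHull((proj(m,X)*2).astype(np.float32))
    cv2.fillConvexPoly(im,np.round(h*16).astype(np.int32),1,shift=4);return im
def iou(a,b):return (a&b).sum()/max(1,(a|b).sum())
def mask(img,lo,hi,box):
    h=cv2.inRange(cv2.cvtColor(img,cv2.COLOR_BGR2HSV),lo,hi)
    k=np.zeros_like(h);x0,y0,x1,y1=box;k[y0:y1,x0:x1]=h[y0:y1,x0:x1]
    k=cv2.morphologyEx(k,cv2.MORPH_CLOSE,np.ones((5,5)))
    n,l,s,_=cv2.connectedComponentsWithStats(k);i=1+np.argmax(s[1:,4])
    cs,_=cv2.findContours((l==i).astype(np.uint8),0,2)
    k=np.zeros((960,1280),np.uint8);cv2.fillConvexPoly(k,cv2.convexHull(cs[0])*2+1,1);return k
def fit(ms,mk,f,x0,st):
    c=lambda p:-sum(iou(sil(m,f(p)),k) for m,k in zip(ms,mk))
    s=np.vstack([x0]+[np.array(x0)+np.eye(len(x0))[i]*st[i] for i in range(len(x0))])
    r=minimize(c,x0,method="Nelder-Mead",options=dict(initial_simplex=s,xatol=2e-4,fatol=1e-5,maxiter=400));return r.x,r.fun
def leanax(yaw,t=np.radians(35)):return [np.sin(t)*np.cos(yaw),np.sin(t)*np.sin(yaw),np.cos(t)]
E
python3 - <<'E'
from fit import *
ms=[manip.camera_model(c) for c in("scene","top")]
S,T=cv2.imread("pics/s.png"),cv2.imread("pics/t.png")
glo,ghi=(50,60,30),(90,255,255)
mg=[mask(S,glo,ghi,(300,140,380,215)),mask(T,glo,ghi,(390,210,450,300))]
mo=[mask(S,glo,ghi,(235,250,290,325)),mask(T,glo,ghi,(215,175,255,220))]
olo,ohi=(3,150,90),(18,255,255)
mt=[mask(S,olo,ohi,(200,220,340,340)),mask(T,olo,ohi,(200,155,340,260))]
print([m.sum()/4 for m in mg+mo+mt])
f=lambda p:cyl(p[:3],leanax(p[3]))
x,c=fit(ms,mg,f,[.40,-.32,.06,0.],[.02,.02,.01,.3]);print("glass x y z yaw",x.round(4),c)
print([iou(sil(m,f(x)),k) for m,k in zip(ms,mg)])
f=lambda p:cyl([p[0],p[1],.018],[0,0,1])
x,c=fit(ms,mo,f,[.57,.08],[.02,.02]);print("other",x.round(4),c)
def tr(p):
    X=[]
    for x,y,z in[(-.0865,.135,.062),(-.0785,.135,.062),(-.0865,.135,.012),(.084,.13,.046),(.084,.13,.012)]:
        X+=[(x,y,z),(x,-y,z)]
    X=np.array(X);c,s=np.cos(p[2]),np.sin(p[2])
    return np.c_[c*X[:,0]-s*X[:,1]+p[0],s*X[:,0]+c*X[:,1]+p[1],X[:,2]]
x,c=fit(ms,mt,tr,[.54,.024,0.],[.02,.02,.1]);print("tray",x.round(4),c)
# knob: white component near
crop=np.hstack([cv2.resize(S[130:230,290:400],(396,360)),cv2.resize(T[200:300,370:480],(396,360))])
cv2.imwrite("pics/c.png",crop)
b=T.copy();
def top(q):
    return None
E
```

```text
[np.float64(1047.25), np.float64(1291.0), np.float64(1300.5), np.float64(166.25), np.float64(6171.0), np.float64(6982.5)]
glass x y z yaw [ 0.3911 -0.3305  0.0559 -0.1377] -1.9012728583908396
[np.float64(0.945576655859194), np.float64(0.9556962025316456)]
other [0.5531 0.1045] -1.0835227100822558
tray [ 0.5511  0.0334 -0.1347] -1.8262234000160606
```

View pics/c.png

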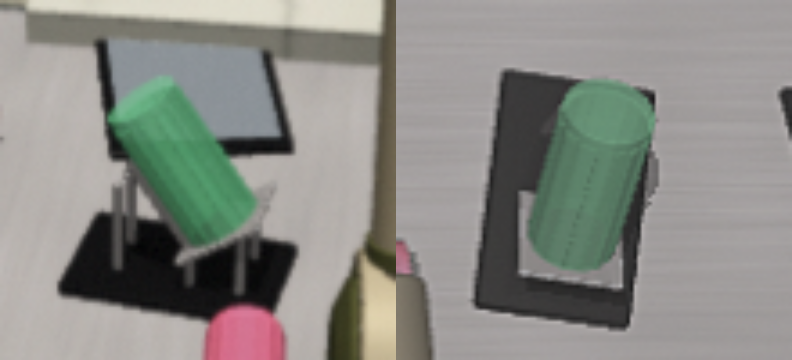

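The crop shows the green glass leaning on the wires in the drainer: left half at about (185,160), right half at about (590,175). So the choice is right. Next I refine the tray and other-glass fits and check them with an overlay.

```bash
python3 - <<'E'
from fit import *
ms=[manip.camera_model(c) for c in("scene","top")]
S,T=cv2.imread("pics/s.png"),cv2.imread("pics/t.png")
print(cv2.cvtColor(T,cv2.COLOR_BGR2HSV)[[185,195,205],[235,235,237]], T[110,280],S[215,180])
ou=lambda p,P:np.c_[np.cos(p[2])*P[:,0]-np.sin(p[2])*P[:,1]+p[0],np.sin(p[2])*P[:,0]+np.cos(p[2])*P[:,1]+p[1],P[:,2]]
mo=[mask(S,(50,60,30),(90,255,255),(235,250,290,325)),mask(T,(35,25,30),(95,255,255),(215,175,255,220))]
f=lambda p:cyl([p[0],p[1],.018],[0,0,1])
for sel in([0],[1],[0,1]):
    x,c=fit([ms[i] for i in sel],[mo[i] for i in sel],f,[.55,.09],[.02,.02]);print("other",sel,x.round(4),c)
o=x
mb=[mask(S,(0,0,185),(60,60,255),(95,165,262,280)),mask(T,(0,0,170),(179,40,255),(195,40,355,165))]
B=np.array([(x,y,z) for x in(.03,.27) for y in(-.155,.155) for z in(.17,.185)])
print([m.sum()/4 for m in mb])
u,c=fit(ms,mb,lambda p:ou(p,B),[.62,.03,-.12],[.03,.03,.1]);print("unit",u.round(4),c)
# tray edge in top image, with unit yaw, fit x,y
TX=np.array([(x,y*s,z) for x,y,z in[(-.0865,.135,.062),(-.0785,.135,.062),(-.0865,.135,.012),(.084,.13,.046)] for s in(1,-1)])
mt=[mask(S,(3,150,90),(18,255,255),(200,220,340,340)),mask(T,(3,150,90),(18,255,255),(200,155,340,260))]
for sel in([0],[1]):
    x,c=fit([ms[i] for i in sel],[mt[i] for i in sel],lambda p:ou(p,TX),[.55,.033,-.12],[.02,.02,.1]);print("tray",sel,x.round(4),c)
out=[]
for im,m,bx in((S,ms[0],(90,160,340,350)),(T,ms[1],(190,40,360,270))):
    im=im.copy()
    d=lambda P,c:[cv2.circle(im,tuple(int(v*16) for v in q),16,c,-1,shift=4) for q in proj(m,P)]
    d(ou(u,B),(255,0,0));d(cyl([o[0],o[1],.018],[0,0,1]),(0,0,255));d(ou(x,TX),(255,255,0))
    d(ou(x,np.array([[-.1135-.0085+.0005,0,.038]])),(255,0,255))
    out.append(cv2.resize(im[bx[1]:bx[3],bx[0]:bx[2]],(395,500)))
cv2.imwrite("pics/o.png",np.hstack(out))
E
```

```text
[[ 71  62 140]
 [ 72  57 144]
 [ 63  51 150]] [196 189 184] [219 231 226]
other [0] [0.553  0.1051] -0.8828920570264766
other [1] [0.5568 0.1076] -0.9438914027149321
other [0, 1] [0.5544 0.1071] -1.8151491345046633
[np.float64(11021.5), np.float64(14277.75)]
unit [ 0.6122  0.0273 -0.1322] -1.7186617651301768
tray [0] [ 0.5512  0.0399 -0.1417] -0.890790939472707
tray [1] [ 0.5592  0.0311 -0.1315] -0.9312610479271587
```

View pics/o.png

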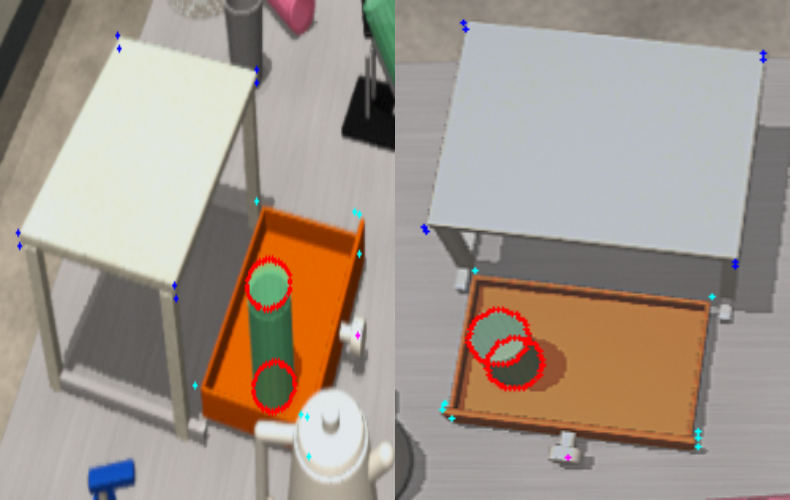

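The overlay fits within a few mm. The other glass is at (300,285) left and (500,345) right, and the magenta knob mark lies on the knob at (357,335). I plan to grip along the glass axis from the closed base, then turn the tool upright and place the glass from above. Moving to the pre-grasp pose now.

step_arm(
  series=[
    {"dx":0.5,"dy":0.2,"dz":0.4,"wz":-0.1,"gripper":-1},
    {"dx":1,"dy":0.4,"dz":0.8,"wz":-0.2,"gripper":-1},
    {"dx":1,"dy":0.4,"dz":0.8,"wz":-0.28,"gripper":-1},
    {"dx":1,"dy":0.4,"dz":0.8,"wz":-0.28,"gripper":-1},
  ],
  force=25,
)

```text
$.series[0]: bad value
```

step_arm(
  series=[
    {"dx":0.5,"dy":0.2,"wx":0.02,"wy":0.1,"gripper":-1},
    {"dx":1,"dy":0.4,"wx":0.03,"wy":0.2,"gripper":-1},
    {"dx":1,"dy":0.4,"wx":0.05,"wy":0.3,"gripper":-1},
    {"dx":1,"dy":0.4,"wx":0.053,"wy":0.385,"gripper":-1},
    {"dx":1,"dy":0.4,"wx":0.053,"wy":0.385,"gripper":-1},
  ],
)

```text
$.series[0]: bad value
```

step_arm(
  series=[
    {"dx":0.5,"dy":0.25,"gripper":-1},
    {"dx":1,"dy":0.5,"gripper":-1},
    {"dx":1,"dy":0.5,"gripper":-1},
  ],
)

```text
$.series[0]: bad value
```

step_arm(
  series=[
    {"dx":0.5,"dy":0.25,"gripper":-1},
    {"dx":1,"dy":0.5,"gripper":-1},
    {"dx":1,"dy":0.5,"gripper":-1},
    {"dx":1,"dy":0.5,"gripper":-1},
  ],
)

```text
$.series[0]: bad value
```

step_arm(
  series=[
    {"dx":0.5,"dy":0.2,"dz":0.4,"wx":0,"wy":0,"wz":-0.1,"gripper":-1},
    {"dx":1,"dy":0.4,"dz":0.8,"wx":0,"wy":0,"wz":-0.2,"gripper":-1},
    {"dx":1,"dy":0.4,"dz":0.8,"wx":0,"wy":0,"wz":-0.28,"gripper":-1},
    {"dx":1,"dy":0.4,"dz":0.8,"wx":0,"wy":0,"wz":-0.28,"gripper":-1},
  ],
  force=25,
)

```text
t: 1.2
tcp_pos: [0.2372, -0.4691, 0.2964]
ee_rot: [0.998, -0.069, 0.0, 0.001]
wrist_force: [0.2, 0.2, -0.6]
gripper_width: 1.001
grip_force: 0.0
```

step_arm(
  series=[
    {"dx":0.5,"dy":0.2,"dz":0,"wx":0.02,"wy":0.1,"wz":0,"gripper":-1},
    {"dx":1,"dy":0.4,"dz":0,"wx":0.03,"wy":0.2,"wz":0,"gripper":-1},
    {"dx":1,"dy":0.4,"dz":0,"wx":0.05,"wy":0.3,"wz":0,"gripper":-1},
    {"dx":1,"dy":0.4,"dz":0,"wx":0.053,"wy":0.385,"wz":0,"gripper":-1},
    {"dx":1,"dy":0.4,"dz":0,"wx":0.053,"wy":0.385,"wz":0,"gripper":-1},
  ],
)

```text
t: 1.7
tcp_pos: [0.3169, -0.4371, 0.2917]
ee_rot: [0.951, -0.062, -0.303, -0.023]
wrist_force: [-0.6, -0.6, -0.7]
gripper_width: 1.0
grip_force: 0.0
```

step_arm(
  series=[
    {"dx":0.5,"dy":0.25,"dz":0,"wx":0,"wy":0,"wz":0,"gripper":-1},
    {"dx":1,"dy":0.5,"dz":0,"wx":0,"wy":0,"wz":0,"gripper":-1},
    {"dx":1,"dy":0.5,"dz":0,"wx":0,"wy":0,"wz":0,"gripper":-1},
  ],
)

```text
t: 2.0
tcp_pos: [0.3984, -0.3958, 0.2944]
ee_rot: [0.952, -0.062, -0.299, -0.021]
wrist_force: [-1.2, -0.8, -0.6]
gripper_width: 1.003
grip_force: 0.0
```

step_arm(
  series=[
    {"dx":0.5,"dy":0.25,"dz":0,"wx":0,"wy":0,"wz":0,"gripper":-1},
    {"dx":1,"dy":0.5,"dz":0,"wx":0,"wy":0,"wz":0,"gripper":-1},
    {"dx":1,"dy":0.5,"dz":0,"wx":0,"wy":0,"wz":0,"gripper":-1},
    {"dx":1,"dy":0.5,"dz":0,"wx":0,"wy":0,"wz":0,"gripper":-1},
  ],
)

```text
t: 2.4
tcp_pos: [0.4754, -0.3582, 0.2949]
ee_rot: [0.952, -0.065, -0.299, -0.021]
wrist_force: [0.0, 0.5, 0.2]
gripper_width: 1.0
grip_force: 0.0
```

```bash
python3 - <<'E'
from fit import *
m=manip.camera_model("wrist");W=manip.capture("wrist");cv2.imwrite("pics/w0.png",W)
s=manip.state();print(s["t"],s["tcp_pos"],s["ee_rot"],s["joint_positions"])
for q in proj(m,cyl([.3911,-.3305,.0559],leanax(-.1377))):
    cv2.circle(W,tuple(int(v) for v in q) ,2,(0,0,255),-1)
cv2.imwrite("pics/w.png",W)
E
```

```text
2.45 [ 0.47482632 -0.35850716  0.29528839] [ 0.95163202 -0.06572476 -0.29939727 -0.02092936] [-0.70948731  0.80838009  0.664216   -0.38261114  2.16504715  0.86383201]
```

View pics/w.png

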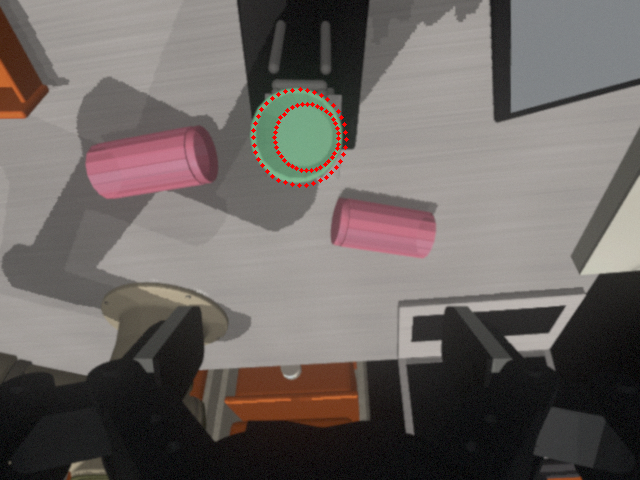

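The wrist view shows the green base at (298,137), and the model ring matches it within 1–2 px. The pink ones lie clear at (150,160) and (385,228). I'll refit with this view added and work out the move.

```bash
python3 - <<'E'
from fit import *
ms=[manip.camera_model(c) for c in("scene","top","wrist")]
ims=[cv2.imread("pics/%s.png"%n) for n in("s","t","w0")]
bx=[(300,140,380,215),(390,210,450,300),(240,75,360,200)]
mk=[mask(i,(50,60,30),(90,255,255),b) for i,b in zip(ims,bx)]
f=lambda p:cyl(p[:3],leanax(p[3]))
x,c=fit(ms,mk,f,[.391,-.3305,.056,-.138],[.01,.01,.01,.1]);print(x.round(4),c)
x2,c=fit(ms[2:],mk[2:],lambda p:cyl([p[0],p[1],.056],leanax(-.135)),[.391,-.3305],[.01,.01]);print("wrist only",x2.round(4),c)
a=np.array(leanax(x[3]));s=manip.state()
for d in(.16,.071):print(d,((x[:3]+a*d-s["tcp_pos"])/.08).round(3))
y=x[3];X=np.array([a[2]*np.cos(y),a[2]*np.sin(y),-np.sin(np.radians(35))]);Z=-a
R=Ro.from_matrix(np.c_[X,np.cross(Z,X),Z]);print(((R*Ro.from_quat(s["ee_rot"]).inv()).as_rotvec()/(np.pi/2)).round(3))
E
```

```text
[ 0.3912 -0.3306  0.0551 -0.1176] -2.8490221619385334
wrist only [ 0.3923 -0.3293] -0.9651260504201681
0.16 [ 0.094  0.214 -1.365]
0.071 [-0.539  0.289 -2.276]
[-0.     0.001  0.013]
```

step_arm(
  series=[
    {"dx":0.08,"dy":0.1,"dz":-0.4,"wx":0,"wy":0,"wz":0.01,"gripper":-1},
    {"dx":0.14,"dy":0.2,"dz":-0.8,"wx":0,"wy":0,"wz":0.013,"gripper":-1},
    {"dx":0.14,"dy":0.21,"dz":-1,"wx":0,"wy":0,"wz":0.013,"gripper":-1},
    {"dx":0.14,"dy":0.21,"dz":-1,"wx":0,"wy":0,"wz":0.013,"gripper":-1},
  ],
)

```text
t: 2.85
tcp_pos: [0.4854, -0.3411, 0.2137]
ee_rot: [0.952, -0.056, -0.301, -0.019]
wrist_force: [0.3, -0.5, 0.3]
gripper_width: 1.0
grip_force: 0.0
```

step_arm(
  series=[
    {"dx":-0.02,"dy":0,"dz":-0.2,"wx":0,"wy":0,"wz":0,"gripper":-1},
    {"dx":-0.05,"dy":0.005,"dz":-0.36,"wx":0,"wy":0,"wz":0,"gripper":-1},
    {"dx":-0.05,"dy":0.005,"dz":-0.36,"wx":0,"wy":0,"wz":0,"gripper":-1},
    {"dx":-0.05,"dy":0.005,"dz":-0.36,"wx":0,"wy":0,"wz":0,"gripper":-1},
  ],
)

```text
t: 3.25
tcp_pos: [0.4828, -0.341, 0.1881]
ee_rot: [0.952, -0.057, -0.299, -0.017]
wrist_force: [-0.1, 0.8, -0.1]
gripper_width: 1.002
grip_force: 0.0
```

```bash
python3 - <<'E'
from fit import *
s=manip.state();x=np.array([.3917,-.330,.0555]);a=np.array(leanax(-.125))
print(s["tcp_pos"],s["wrist_force"])
print("d",(np.array(s["tcp_pos"])-x)@a)
for d in(.12,.071):print(d,((x+a*d-s["tcp_pos"])/.08).round(3))
E
```

```text
[ 0.48284965 -0.34102914  0.18809211] [-0.13767891  0.76201501 -0.13832292]
d 0.16127517121782725
0.12 [-0.286  0.031 -0.429]
0.071 [-0.634  0.074 -0.93 ]
```

step_arm(
  series=[
    {"dx":-0.1,"dy":0.01,"dz":-0.15,"wx":0,"wy":0,"wz":0,"gripper":-1},
    {"dx":-0.2,"dy":0.02,"dz":-0.29,"wx":0,"wy":0,"wz":0,"gripper":-1},
    {"dx":-0.3,"dy":0.03,"dz":-0.44,"wx":0,"wy":0,"wz":0,"gripper":-1},
    {"dx":-0.4,"dy":0.05,"dz":-0.58,"wx":0,"wy":0,"wz":0,"gripper":-1},
    {"dx":-0.5,"dy":0.06,"dz":-0.73,"wx":0,"wy":0,"wz":0,"gripper":-1},
    {"dx":-0.57,"dy":0.07,"dz":-0.84,"wx":0,"wy":0,"wz":0,"gripper":-1},
    {"dx":-0.63,"dy":0.07,"dz":-0.93,"wx":0,"wy":0,"wz":0,"gripper":-1},
    {"dx":-0.63,"dy":0.07,"dz":-0.93,"wx":0,"wy":0,"wz":0,"gripper":-1},
    {"dx":-0.63,"dy":0.07,"dz":-0.93,"wx":0,"wy":0,"wz":0,"gripper":-1},
  ],
)

```text
t: 4.15
tcp_pos: [0.4331, -0.3347, 0.1126]
ee_rot: [0.952, -0.056, -0.3, -0.017]
wrist_force: [0.4, 0.7, 0.6]
gripper_width: 0.999
grip_force: 0.0
```

step_arm(
  series=[
    {"dx":0,"dy":0,"dz":0,"wx":0,"wy":0,"wz":0,"gripper":0},
    {"dx":0,"dy":0,"dz":0,"wx":0,"wy":0,"wz":0,"gripper":0},
    {"dx":0,"dy":0,"dz":0,"wx":0,"wy":0,"wz":0,"gripper":0},
    {"dx":0,"dy":0,"dz":0,"wx":0,"wy":0,"wz":0,"gripper":0},
    {"dx":0,"dy":0,"dz":0,"wx":0,"wy":0,"wz":0,"gripper":0},
  ],
  force=25,
)

```text
t: 4.65
tcp_pos: [0.4333, -0.3346, 0.1127]
ee_rot: [0.952, -0.056, -0.299, -0.017]
wrist_force: [4.1, -0.4, 6.6]
gripper_width: 0.697
grip_force: 27.1
```

The fingers stopped at 59 mm with 27 N. Now I lift the glass along its axis.

step_arm(
  series=[
    {"dx":0.07,"dy":-0.01,"dz":0.1,"wx":0,"wy":0,"wz":0,"gripper":0},
    {"dx":0.14,"dy":-0.02,"dz":0.2,"wx":0,"wy":0,"wz":0,"gripper":0},
    {"dx":0.28,"dy":-0.04,"dz":0.4,"wx":0,"wy":0,"wz":0,"gripper":0},
    {"dx":0.42,"dy":-0.05,"dz":0.6,"wx":0,"wy":0,"wz":0,"gripper":0},
    {"dx":0.56,"dy":-0.07,"dz":0.8,"wx":0,"wy":0,"wz":0,"gripper":0},
    {"dx":0.7,"dy":-0.09,"dz":1,"wx":0,"wy":0,"wz":0,"gripper":0},
    {"dx":0.7,"dy":-0.09,"dz":1,"wx":0,"wy":0,"wz":0,"gripper":0},
  ],
)

```text
t: 5.35
tcp_pos: [0.4903, -0.342, 0.1938]
ee_rot: [0.953, -0.056, -0.298, -0.016]
wrist_force: [-0.6, -0.4, -2.1]
gripper_width: 0.695
grip_force: 28.2
```

step_arm(
  series=[
    {"dx":0,"dy":0,"dz":0.2,"wx":-0.005,"wy":-0.05,"wz":0,"gripper":0},
    {"dx":0,"dy":0,"dz":0.4,"wx":-0.01,"wy":-0.1,"wz":0,"gripper":0},
    {"dx":0,"dy":0,"dz":0.6,"wx":-0.02,"wy":-0.16,"wz":0,"gripper":0},
    {"dx":0,"dy":0,"dz":0.8,"wx":-0.027,"wy":-0.22,"wz":0,"gripper":0},
    {"dx":0,"dy":0,"dz":1,"wx":-0.035,"wy":-0.28,"wz":0,"gripper":0},
    {"dx":0,"dy":0,"dz":1,"wx":-0.042,"wy":-0.34,"wz":0,"gripper":0},
    {"dx":0,"dy":0,"dz":1,"wx":-0.048,"wy":-0.386,"wz":0,"gripper":0},
    {"dx":0,"dy":0,"dz":1,"wx":-0.048,"wy":-0.386,"wz":0,"gripper":0},
    {"dx":0,"dy":0,"dz":1,"wx":-0.048,"wy":-0.386,"wz":0,"gripper":0},
  ],
)

```text
t: 6.25
tcp_pos: [0.4884, -0.3415, 0.2717]
ee_rot: [0.998, -0.06, -0.001, 0.002]
wrist_force: [-0.1, 0.3, -2.1]
gripper_width: 0.693
grip_force: 28.1
```

```bash
python3 - <<'E'
from fit import *
s=manip.state();R=Ro.from_quat(s["ee_rot"]).as_matrix();p=np.array(s["tcp_pos"]);print(s["t"],p,R.round(3).tolist(),s["wrist_force"],s["joint_positions"])
S,T=manip.capture("scene"),manip.capture("top")
W=manip.capture("wrist")
cv2.imwrite("pics/s2.png",S);cv2.imwrite("pics/t2.png",T)
cv2.imwrite("pics/v2.png",np.hstack([cv2.resize(S,(400,300)),cv2.resize(W,(400,300))]))
E
```

```text
6.25 [ 0.48839394 -0.34153859  0.27165116] [[0.993, -0.119, -0.002], [-0.119, -0.993, -0.003], [-0.002, 0.004, -1.0]] [-0.08197295  0.2501117  -2.12429577] [-0.80488442  0.45076079  1.19690894 -0.00409576  1.49322557  0.88555375]
```

View pics/v2.png

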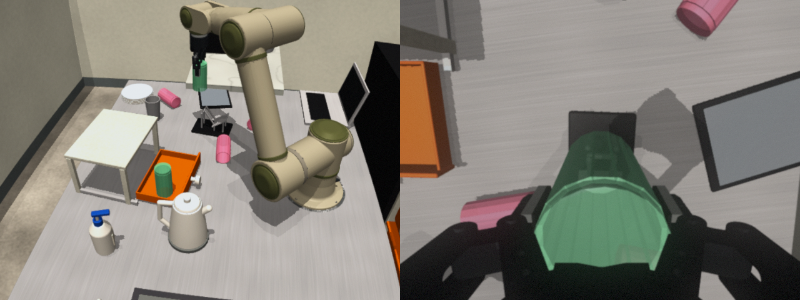

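The glass hangs upright in the gripper: left half at (200,75), right half at (600,210). Before the traverse I check the in-hand rim height and the camera's clearance to the board.

```bash
python3 - <<'E'
from fit import *
s=manip.state();p=np.array(s["tcp_pos"]);mw=manip.camera_model("wrist")
print("cam off",(-np.array(mw["R"]).T@np.array(mw["t"])-p).round(3))
m=manip.camera_model("scene");S=cv2.imread("pics/s2.png")
k=cv2.inRange(cv2.cvtColor(S,cv2.COLOR_BGR2HSV),(50,60,30),(90,255,255));k[:70]=0;k[160:]=0;k[:,:280]=0;k[:,360:]=0
ys,xs=np.nonzero(k);print("green rows",ys.min(),ys.max(),"cols lower half",xs[ys>ys.mean()].min(),xs[ys>ys.mean()].max())
for d in(.06,.065,.07,.075,.08):
    q=proj(m,cyl(p-[0,0,d],[0,0,1]));print(d,q[:,1].max().round(1),q[:,0].min().round(1),q[:,0].max().round(1))
E
```

```text
cam off [ 0.066 -0.006  0.141]
green rows 95 147 cols lower half 308 330
0.06 143.5 305.4 328.9
0.065 145.2 305.5 328.9
0.07 146.8 305.5 328.9
0.075 148.5 305.5 328.9
0.08 150.1 305.6 328.9
```

step_arm(
  series=[
    {"dx":0.1,"dy":0.3,"dz":0,"wx":0,"wy":0,"wz":0,"gripper":0},
    {"dx":0.15,"dy":0.65,"dz":0,"wx":0,"wy":0,"wz":0,"gripper":0},
    {"dx":0.15,"dy":1,"dz":0,"wx":0,"wy":0,"wz":0,"gripper":0},
  ],
)

```text
t: 6.7
tcp_pos: [0.5013, -0.2607, 0.2713]
ee_rot: [0.998, -0.059, -0.001, 0.002]
wrist_force: [-0.3, 0.3, -3.0]
gripper_width: 0.697
grip_force: 28.2
```

step_arm(
  series=[
    {"dx":0.1,"dy":0.33,"dz":0,"wx":0,"wy":0,"wz":0,"gripper":0},
    {"dx":0.15,"dy":0.66,"dz":0,"wx":0,"wy":0,"wz":0,"gripper":0},
    {"dx":0.15,"dy":1,"dz":0,"wx":0,"wy":0,"wz":0,"gripper":0},
  ],
)

```text
t: 7.0
tcp_pos: [0.5134, -0.1805, 0.2716]
ee_rot: [0.998, -0.059, -0.001, 0.002]
wrist_force: [0.9, -0.3, -2.1]
gripper_width: 0.693
grip_force: 28.2
```

step_arm(
  series=[
    {"dx":0.1,"dy":0.33,"dz":0,"wx":0,"wy":0,"wz":0,"gripper":0},
    {"dx":0.15,"dy":0.66,"dz":0,"wx":0,"wy":0,"wz":0,"gripper":0},
    {"dx":0.15,"dy":1,"dz":0,"wx":0,"wy":0,"wz":0,"gripper":0},
  ],
)

```text
t: 7.3
tcp_pos: [0.5253, -0.1005, 0.2716]
ee_rot: [0.998, -0.059, -0.001, 0.002]
wrist_force: [-0.1, 0.7, -1.5]
gripper_width: 0.7
grip_force: 28.2
```

step_arm(
  series=[
    {"dx":0.1,"dy":0.33,"dz":0,"wx":0,"wy":0,"wz":0,"gripper":0},
    {"dx":0.15,"dy":0.66,"dz":0,"wx":0,"wy":0,"wz":0,"gripper":0},
    {"dx":0.18,"dy":0.9,"dz":0,"wx":0,"wy":0,"wz":0,"gripper":0},
    {"dx":0.19,"dy":1,"dz":0,"wx":0,"wy":0,"wz":0,"gripper":0},
    {"dx":0.19,"dy":1,"dz":0,"wx":0,"wy":0,"wz":0,"gripper":0},
    {"dx":0.19,"dy":1,"dz":0,"wx":0,"wy":0,"wz":0,"gripper":0},
  ],
)

```text
t: 7.9
tcp_pos: [0.5401, -0.0223, 0.2719]
ee_rot: [0.998, -0.06, -0.0, 0.002]
wrist_force: [-0.1, 0.7, -1.6]
gripper_width: 0.697
grip_force: 28.1
```

```bash
python3 - <<'E'
from fit import *
s=manip.state();p=np.array(s["tcp_pos"]);R=Ro.from_quat(s["ee_rot"]).as_matrix();print(p,R[:,2].round(4),s["wrist_force"])
T=manip.capture("top");W=manip.capture("wrist");S=manip.capture("scene")
m=manip.camera_model("wrist")
ou=lambda p,P:np.c_[np.cos(p[2])*P[:,0]-np.sin(p[2])*P[:,1]+p[0],np.sin(p[2])*P[:,0]+np.cos(p[2])*P[:,1]+p[1],P[:,2]]
L=np.linspace(-1,1,40)
P=np.r_[[(.0785,.125*l,.018) for l in L],[(-.0785,.125*l,.018) for l in L],[(.0785*l,-.125,.018) for l in L]]
for q in proj(m,ou([.557,.031,-.132],P)):cv2.circle(W,tuple(int(v) for v in np.clip(q,-999,999)),2,(255,0,0),-1)
for q in proj(m,cyl([.555,.107,.018],[0,0,1])):cv2.circle(W,tuple(int(v) for v in np.clip(q,-999,999)),2,(0,0,255),-1)
cv2.imwrite("pics/w3.png",np.hstack([cv2.resize(W,(480,360)),cv2.resize(S[140:380,60:340],(320,360))]))
E
```

```text
[ 0.54009819 -0.02234021  0.27191365] [-5.0e-04 -4.6e-03 -1.0e+00] [-0.10266822  0.7230231  -1.59335441]
```

View pics/w3.png

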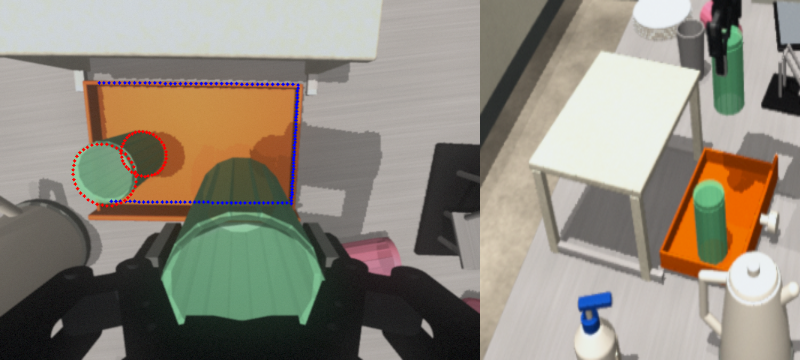

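The floor outline nearly matches, with the tray centre about 5 mm nearer than fitted, and the other glass fits at (140,155). I now lower in two stages, then feel for contact.

step_arm(
  series=[
    {"dx":0,"dy":0,"dz":-0.3,"wx":0,"wy":0,"wz":0,"gripper":0},
    {"dx":0,"dy":0,"dz":-0.65,"wx":0,"wy":0,"wz":0,"gripper":0},
    {"dx":0,"dy":0,"dz":-1,"wx":0,"wy":0,"wz":0,"gripper":0},
    {"dx":0,"dy":0,"dz":-1,"wx":0,"wy":0,"wz":0,"gripper":0},
  ],
)

```text
t: 8.45
tcp_pos: [0.5384, -0.0219, 0.1889]
ee_rot: [0.998, -0.06, -0.003, 0.001]
wrist_force: [-0.4, 0.5, -1.3]
gripper_width: 0.699
grip_force: 28.1
```

step_arm(
  series=[
    {"dx":0,"dy":0,"dz":-0.25,"wx":0,"wy":0,"wz":0,"gripper":0},
    {"dx":0,"dy":0,"dz":-0.5,"wx":0,"wy":0,"wz":0,"gripper":0},
    {"dx":0,"dy":0,"dz":-0.7,"wx":0,"wy":0,"wz":0,"gripper":0},
    {"dx":0,"dy":0,"dz":-0.85,"wx":0,"wy":0,"wz":0,"gripper":0},
    {"dx":0,"dy":0,"dz":-0.95,"wx":0,"wy":0,"wz":0,"gripper":0},
    {"dx":0,"dy":0,"dz":-1,"wx":0,"wy":0,"wz":0,"gripper":0},
    {"dx":0,"dy":0,"dz":-1,"wx":0,"wy":0,"wz":0,"gripper":0},
  ],
)

```text
t: 9.15
tcp_pos: [0.5402, -0.0218, 0.1123]
ee_rot: [0.998, -0.059, 0.0, 0.002]
wrist_force: [0.7, -0.1, -2.4]
gripper_width: 0.696
grip_force: 28.4
```

step_arm(
  series=[
    {"dx":0,"dy":0,"dz":-0.04,"wx":0,"wy":0,"wz":0,"gripper":0},
    {"dx":0,"dy":0,"dz":-0.08,"wx":0,"wy":0,"wz":0,"gripper":0},
    {"dx":0,"dy":0,"dz":-0.12,"wx":0,"wy":0,"wz":0,"gripper":0},
    {"dx":0,"dy":0,"dz":-0.15,"wx":0,"wy":0,"wz":0,"gripper":0},
    {"dx":0,"dy":0,"dz":-0.15,"wx":0,"wy":0,"wz":0,"gripper":0},
    {"dx":0,"dy":0,"dz":-0.15,"wx":0,"wy":0,"wz":0,"gripper":0},
  ],
)

```text
t: 9.75
tcp_pos: [0.5401, -0.0217, 0.1001]
ee_rot: [0.998, -0.059, 0.0, 0.002]
wrist_force: [-0.4, 0.1, -1.9]
gripper_width: 0.698
grip_force: 28.4
```

step_arm(
  series=[
    {"dx":0,"dy":0,"dz":-0.03,"wx":0,"wy":0,"wz":0,"gripper":0},
    {"dx":0,"dy":0,"dz":-0.06,"wx":0,"wy":0,"wz":0,"gripper":0},
    {"dx":0,"dy":0,"dz":-0.08,"wx":0,"wy":0,"wz":0,"gripper":0},
    {"dx":0,"dy":0,"dz":-0.08,"wx":0,"wy":0,"wz":0,"gripper":0},
  ],
)

```text
t: 10.15
tcp_pos: [0.5399, -0.0216, 0.0934]
ee_rot: [0.998, -0.059, -0.0, 0.002]
wrist_force: [0.6, -0.4, -1.7]
gripper_width: 0.696
grip_force: 28.4
```

step_arm(
  series=[
    {"dx":0,"dy":0,"dz":-0.01,"wx":0,"wy":0,"wz":0,"gripper":0},
    {"dx":0,"dy":0,"dz":-0.02,"wx":0,"wy":0,"wz":0,"gripper":0},
    {"dx":0,"dy":0,"dz":-0.02,"wx":0,"wy":0,"wz":0,"gripper":0},
  ],
)

```text
t: 10.45
tcp_pos: [0.54, -0.0217, 0.092]
ee_rot: [0.998, -0.059, 0.0, 0.002]
wrist_force: [0.3, 0.4, -1.9]
gripper_width: 0.697
grip_force: 28.4
```

step_arm(
  series=[
    {"dx":0,"dy":0,"dz":-0.01,"wx":0,"wy":0,"wz":0,"gripper":0},
    {"dx":0,"dy":0,"dz":-0.015,"wx":0,"wy":0,"wz":0,"gripper":0},
    {"dx":0,"dy":0,"dz":-0.015,"wx":0,"wy":0,"wz":0,"gripper":0},
  ],
)

```text
t: 10.75
tcp_pos: [0.54, -0.0217, 0.0908]
ee_rot: [0.998, -0.059, 0.0, 0.002]
wrist_force: [-0.9, -0.2, -2.1]
gripper_width: 0.697
grip_force: 28.4
```

step_arm(
  series=[
    {"dx":0,"dy":0,"dz":-0.01,"wx":0,"wy":0,"wz":0,"gripper":0},
    {"dx":0,"dy":0,"dz":-0.015,"wx":0,"wy":0,"wz":0,"gripper":0},
    {"dx":0,"dy":0,"dz":-0.015,"wx":0,"wy":0,"wz":0,"gripper":0},
  ],
)

```text
t: 11.05
tcp_pos: [0.54, -0.0217, 0.0896]
ee_rot: [0.998, -0.059, 0.0, 0.002]
wrist_force: [0.1, 1.3, -1.2]
gripper_width: 0.697
grip_force: 28.4
```

step_arm(
  series=[
    {"dx":0,"dy":0,"dz":-0.01,"wx":0,"wy":0,"wz":0,"gripper":0},
    {"dx":0,"dy":0,"dz":-0.015,"wx":0,"wy":0,"wz":0,"gripper":0},
    {"dx":0,"dy":0,"dz":-0.015,"wx":0,"wy":0,"wz":0,"gripper":0},
  ],
)

```text
t: 11.35
tcp_pos: [0.54, -0.0217, 0.0884]
ee_rot: [0.998, -0.059, 0.0, 0.002]
wrist_force: [-0.1, -0.1, -1.9]
gripper_width: 0.693
grip_force: 28.4
```

step_arm(
  series=[
    {"dx":0,"dy":0,"dz":-0.01,"wx":0,"wy":0,"wz":0,"gripper":0},
    {"dx":0,"dy":0,"dz":-0.015,"wx":0,"wy":0,"wz":0,"gripper":0},
    {"dx":0,"dy":0,"dz":-0.015,"wx":0,"wy":0,"wz":0,"gripper":0},
  ],
)

```text
t: 11.65
tcp_pos: [0.54, -0.0217, 0.0872]
ee_rot: [0.998, -0.059, 0.0, 0.002]
wrist_force: [-0.4, 0.4, -2.0]
gripper_width: 0.697
grip_force: 28.4
```

step_arm(
  series=[
    {"dx":0,"dy":0,"dz":-0.01,"wx":0,"wy":0,"wz":0,"gripper":0},
    {"dx":0,"dy":0,"dz":-0.015,"wx":0,"wy":0,"wz":0,"gripper":0},
    {"dx":0,"dy":0,"dz":-0.015,"wx":0,"wy":0,"wz":0,"gripper":0},
  ],
)

```text
t: 11.95
tcp_pos: [0.54, -0.0217, 0.086]
ee_rot: [0.998, -0.059, 0.0, 0.002]
wrist_force: [-0.7, 0.2, -2.7]
gripper_width: 0.702
grip_force: 28.4
```

step_arm(
  series=[
    {"dx":0,"dy":0,"dz":-0.01,"wx":0,"wy":0,"wz":0,"gripper":0},
    {"dx":0,"dy":0,"dz":-0.015,"wx":0,"wy":0,"wz":0,"gripper":0},
    {"dx":0,"dy":0,"dz":-0.015,"wx":0,"wy":0,"wz":0,"gripper":0},
  ],
)

```text
t: 12.25
tcp_pos: [0.5404, -0.0217, 0.0856]
ee_rot: [0.998, -0.059, 0.001, 0.002]
wrist_force: [-1.6, 0.9, 5.4]
gripper_width: 0.696
grip_force: 28.5
```

Contact is felt at about 7 N. Releasing now, then up.

step_arm(
  series=[
    {"dx":0,"dy":0,"dz":0.002,"wx":0,"wy":0,"wz":0,"gripper":-0.5},
    {"dx":0,"dy":0,"dz":0.002,"wx":0,"wy":0,"wz":0,"gripper":-0.6},
    {"dx":0,"dy":0,"dz":0.002,"wx":0,"wy":0,"wz":0,"gripper":-0.8},
    {"dx":0,"dy":0,"dz":0.002,"wx":0,"wy":0,"wz":0,"gripper":-1},
    {"dx":0,"dy":0,"dz":0.002,"wx":0,"wy":0,"wz":0,"gripper":-1},
    {"dx":0,"dy":0,"dz":0.002,"wx":0,"wy":0,"wz":0,"gripper":-1},
    {"dx":0,"dy":0,"dz":0.002,"wx":0,"wy":0,"wz":0,"gripper":-1},
  ],
)

```text
t: 12.95
tcp_pos: [0.54, -0.0217, 0.085]
ee_rot: [0.998, -0.059, 0.0, 0.002]
wrist_force: [0.5, 0.5, 0.1]
gripper_width: 0.997
grip_force: 0.0
```

step_arm(
  series=[
    {"dx":0,"dy":0,"dz":0.1,"wx":0,"wy":0,"wz":0,"gripper":-1},
    {"dx":0,"dy":0,"dz":0.25,"wx":0,"wy":0,"wz":0,"gripper":-1},
    {"dx":0,"dy":0,"dz":0.4,"wx":0,"wy":0,"wz":0,"gripper":-1},
    {"dx":0,"dy":0,"dz":0.6,"wx":0,"wy":0,"wz":0,"gripper":-1},
    {"dx":0,"dy":0,"dz":0.8,"wx":0,"wy":0,"wz":0,"gripper":-1},
    {"dx":0,"dy":0,"dz":1,"wx":0,"wy":0,"wz":0,"gripper":-1},
    {"dx":0,"dy":0,"dz":1,"wx":0,"wy":0,"wz":0,"gripper":-1},
  ],
)

```text
t: 13.65
tcp_pos: [0.5411, -0.0219, 0.168]
ee_rot: [0.998, -0.059, 0.003, 0.003]
wrist_force: [-0.1, -0.6, 0.1]
gripper_width: 0.996
grip_force: 0.0
```

step_arm(
  series=[
    {"dx":-0.5,"dy":0.1,"dz":0.5,"wx":0,"wy":0,"wz":0,"gripper":-1},
    {"dx":-1,"dy":0.2,"dz":0.6,"wx":0,"wy":0,"wz":0,"gripper":-1},
    {"dx":-1,"dy":0.2,"dz":0.6,"wx":0,"wy":0,"wz":0,"gripper":-1},
  ],
)

```text
t: 13.95
tcp_pos: [0.4569, -0.0046, 0.2145]
ee_rot: [0.998, -0.059, 0.001, 0.002]
wrist_force: [0.5, -0.1, -0.8]
gripper_width: 1.0
grip_force: 0.0
```

step_arm(
  series=[
    {"dx":-0.5,"dy":0.2,"dz":0,"wx":0,"wy":0,"wz":0,"gripper":-1},
    {"dx":-1,"dy":0.4,"dz":0,"wx":0,"wy":0,"wz":0,"gripper":1},
    {"dx":-1,"dy":0.4,"dz":0,"wx":0,"wy":0,"wz":0,"gripper":1},
  ],
)

```text
t: 14.25
tcp_pos: [0.3768, 0.0278, 0.2125]
ee_rot: [0.998, -0.059, -0.001, 0.002]
wrist_force: [1.1, 0.3, -0.3]
gripper_width: 0.686
grip_force: 0.0
```

```bash
python3 - <<'E'
from fit import *
s=manip.state();print(s["tcp_pos"],s["joint_positions"])
S=manip.capture("scene");T=manip.capture("top");W=manip.capture("wrist")
cv2.imwrite("pics/s4.png",S);cv2.imwrite("pics/t4.png",T);cv2.imwrite("pics/w4.png",W)
for c in("top","scene","wrist"):print(c,[(np.round(d["at"],3).tolist(),round(d["conf"],2)) for d in manip.spot_in("tray_knob",c)])
mw=manip.camera_model("wrist");ms=manip.camera_model("scene");mt=manip.camera_model("top")
kp=[[.437,.047,.038]]
for im,m in((S,ms),(T,mt),(W,mw)):
    for q in proj(m,kp):
        if abs(q).max()<2000: cv2.circle(im,tuple(int(v) for v in q),2,(255,0,0),-1)
cv2.imwrite("pics/v4.png",np.hstack([cv2.resize(S[200:340,200:340],(400,400)),cv2.resize(W,(400,400))]))
E
```

```text
[0.37681552 0.02777928 0.21254522] [-2.36488457e-01 -6.12512513e-04  1.91979672e+00 -4.20643887e-03
  1.22326539e+00  1.45342985e+00]
top [([0.578, 0.017, 0.017], 0.66), ([0.684, 0.356, 0.107], 0.5)]
scene [([0.525, 0.052, 0.018], 0.6)]
wrist [([0.501, 0.044, 0.019], 0.73)]
```

View pics/v4.png

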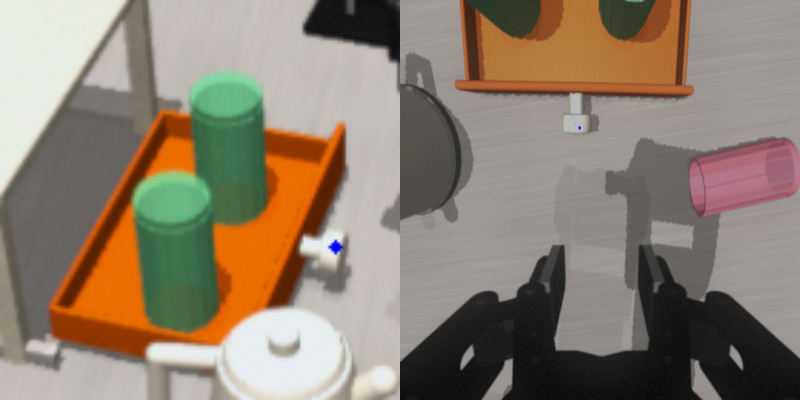

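Both glasses stand upright in the tray: (180,250) and (230,145) in the left half. The knob is at (577,123) in the right half, and the predicted mark lies on it. I locate the knob face and panel ends by ray and plan the push with the tool tilted 30° forward, which keeps the camera clear of the board.

```bash
python3 - <<'E'
from fit import *
m=manip.camera_model("wrist");R=np.array(m["R"]);t=np.array(m["t"]);C=-R.T@t
def ray(u,v,z):
    q=cv2.undistortPoints(np.array([[[u,v]]],float),np.array(m["mtx"],float),np.array(m["dist_coeffs"],float))[0,0]
    d=R.T@np.array([q[0],q[1],1]);return (C+d*(z-C[2])/d[2]).round(4)
f=lambda x,y:((x-400)*1.6,y*1.2)
print("panel ends",ray(*f(457,82),.062),ray(*f(692,87),.062))
print("knob face edge l/r",ray(*f(563,133),.038),ray(*f(591,134),.038),"face top mid",ray(*f(577,132),.056))
s=manip.state();p=s["tcp_pos"];print(s["t"],p)
T=np.array([.40,.052,.10]);print(((T-p)/.08).round(2),((T-[0,0,.066]-p)/.08).round(2))
E
```

```text
panel ends [0.4917 0.1746 0.062 ] [ 0.4561 -0.084   0.062 ]
knob face edge l/r [0.435  0.0678 0.038 ] [0.4299 0.0335 0.038 ] face top mid [0.4345 0.0487 0.056 ]
14.55 [0.38081012 0.02594718 0.21288326]
[ 0.24  0.33 -1.41] [ 0.24  0.33 -2.24]
```

step_arm(
  series=[
    {"dx":0,"dy":0.15,"dz":-0.1,"wx":-0.01,"wy":-0.09,"wz":0,"gripper":1},
    {"dx":0,"dy":0.3,"dz":-0.3,"wx":-0.02,"wy":-0.18,"wz":0,"gripper":1},
    {"dx":0,"dy":0.37,"dz":-0.5,"wx":-0.03,"wy":-0.27,"wz":0,"gripper":1},
    {"dx":0,"dy":0.37,"dz":-0.8,"wx":-0.04,"wy":-0.333,"wz":-0.01,"gripper":1},
    {"dx":0,"dy":0.37,"dz":-1,"wx":-0.04,"wy":-0.333,"wz":-0.01,"gripper":1},
    {"dx":0,"dy":0.37,"dz":-1,"wx":-0.04,"wy":-0.333,"wz":-0.01,"gripper":1},
  ],
)

```text
t: 15.15
tcp_pos: [0.3792, 0.056, 0.1313]
ee_rot: [0.964, -0.066, 0.258, 0.017]
wrist_force: [-0.0, 0.5, 0.9]
gripper_width: 0.004
grip_force: 0.0
```

step_arm(
  series=[
    {"dx":0,"dy":0,"dz":-0.4,"wx":0,"wy":0,"wz":0,"gripper":1},
    {"dx":0,"dy":0,"dz":-0.8,"wx":0,"wy":0,"wz":0,"gripper":1},
    {"dx":0,"dy":0,"dz":-1,"wx":0,"wy":0,"wz":0,"gripper":1},
    {"dx":0,"dy":0,"dz":-1,"wx":0,"wy":0,"wz":0,"gripper":1},
    {"dx":0,"dy":0,"dz":-1,"wx":0,"wy":0,"wz":0,"gripper":1},
  ],
)

```text
t: 15.65
tcp_pos: [0.3817, 0.0565, 0.0538]
ee_rot: [0.963, -0.066, 0.26, 0.017]
wrist_force: [-0.5, 0.4, -0.2]
gripper_width: 0.0
grip_force: 0.0
```

step_arm(
  series=[
    {"dx":0,"dy":0,"dz":-0.12,"wx":0,"wy":0,"wz":0,"gripper":1},
    {"dx":0,"dy":0,"dz":-0.23,"wx":0,"wy":0,"wz":0,"gripper":1},
    {"dx":0.1,"dy":-0.01,"dz":-0.23,"wx":0,"wy":0,"wz":0,"gripper":1},
    {"dx":0.2,"dy":-0.02,"dz":-0.23,"wx":0,"wy":0,"wz":0,"gripper":1},
    {"dx":0.3,"dy":-0.04,"dz":-0.23,"wx":0,"wy":0,"wz":0,"gripper":1},
    {"dx":0.38,"dy":-0.05,"dz":-0.23,"wx":0,"wy":0,"wz":0,"gripper":1},
    {"dx":0.38,"dy":-0.05,"dz":-0.23,"wx":0,"wy":0,"wz":0,"gripper":1},
  ],
)

```text
t: 16.35
tcp_pos: [0.4134, 0.0515, 0.0386]
ee_rot: [0.963, -0.065, 0.261, 0.016]
wrist_force: [0.1, -0.4, 0.6]
gripper_width: -0.003
grip_force: 0.0
```

step_arm(
  series=[
    {"dx":0.03,"dy":-0.004,"dz":0,"wx":0,"wy":0,"wz":0,"gripper":1},
    {"dx":0.06,"dy":-0.008,"dz":0,"wx":0,"wy":0,"wz":0,"gripper":1},
    {"dx":0.09,"dy":-0.012,"dz":0,"wx":0,"wy":0,"wz":0,"gripper":1},
    {"dx":0.12,"dy":-0.016,"dz":0,"wx":0,"wy":0,"wz":0,"gripper":1},
    {"dx":0.16,"dy":-0.02,"dz":0,"wx":0,"wy":0,"wz":0,"gripper":1},
    {"dx":0.2,"dy":-0.026,"dz":0,"wx":0,"wy":0,"wz":0,"gripper":1},
    {"dx":0.25,"dy":-0.033,"dz":0,"wx":0,"wy":0,"wz":0,"gripper":1},
    {"dx":0.3,"dy":-0.04,"dz":0,"wx":0,"wy":0,"wz":0,"gripper":1},
  ],
)

```text
t: 17.15
tcp_pos: [0.436, 0.0489, 0.0383]
ee_rot: [0.963, -0.065, 0.26, 0.016]
wrist_force: [-2.2, 0.5, 1.2]
gripper_width: 0.001
grip_force: 0.8
```

Contact with the knob shows as about 2 N. I push slowly along the unit's axis.

step_arm(
  series=[
    {"dx":0.05,"dy":-0.007,"dz":0,"wx":0,"wy":0,"wz":0,"gripper":1},
    {"dx":0.1,"dy":-0.013,"dz":0,"wx":0,"wy":0,"wz":0,"gripper":1},
    {"dx":0.15,"dy":-0.02,"dz":0,"wx":0,"wy":0,"wz":0,"gripper":1},
    {"dx":0.2,"dy":-0.027,"dz":0,"wx":0,"wy":0,"wz":0,"gripper":1},
    {"dx":0.25,"dy":-0.033,"dz":0,"wx":0,"wy":0,"wz":0,"gripper":1},
    {"dx":0.3,"dy":-0.04,"dz":0,"wx":0,"wy":0,"wz":0,"gripper":1},
    {"dx":0.35,"dy":-0.047,"dz":0,"wx":0,"wy":0,"wz":0,"gripper":1},
    {"dx":0.4,"dy":-0.053,"dz":0,"wx":0,"wy":0,"wz":0,"gripper":1},
    {"dx":0.45,"dy":-0.06,"dz":0,"wx":0,"wy":0,"wz":0,"gripper":1},
    {"dx":0.5,"dy":-0.067,"dz":0,"wx":0,"wy":0,"wz":0,"gripper":1},
    {"dx":0.55,"dy":-0.073,"dz":0,"wx":0,"wy":0,"wz":0,"gripper":1},
    {"dx":0.6,"dy":-0.08,"dz":0,"wx":0,"wy":0,"wz":0,"gripper":1},
  ],
)

```text
t: 18.35
tcp_pos: [0.4832, 0.0422, 0.0379]
ee_rot: [0.964, -0.065, 0.259, 0.016]
wrist_force: [-1.9, 0.7, 1.3]
gripper_width: -0.0
grip_force: 0.8
```

step_arm(
  series=[
    {"dx":0.05,"dy":-0.007,"dz":0,"wx":0,"wy":0,"wz":0,"gripper":1},
    {"dx":0.1,"dy":-0.013,"dz":0,"wx":0,"wy":0,"wz":0,"gripper":1},
    {"dx":0.15,"dy":-0.02,"dz":0,"wx":0,"wy":0,"wz":0,"gripper":1},
    {"dx":0.2,"dy":-0.027,"dz":0,"wx":0,"wy":0,"wz":0,"gripper":1},
    {"dx":0.25,"dy":-0.033,"dz":0,"wx":0,"wy":0,"wz":0,"gripper":1},
    {"dx":0.3,"dy":-0.04,"dz":0,"wx":0,"wy":0,"wz":0,"gripper":1},
    {"dx":0.35,"dy":-0.047,"dz":0,"wx":0,"wy":0,"wz":0,"gripper":1},
    {"dx":0.4,"dy":-0.053,"dz":0,"wx":0,"wy":0,"wz":0,"gripper":1},
    {"dx":0.45,"dy":-0.06,"dz":0,"wx":0,"wy":0,"wz":0,"gripper":1},
    {"dx":0.5,"dy":-0.067,"dz":0,"wx":0,"wy":0,"wz":0,"gripper":1},
    {"dx":0.55,"dy":-0.073,"dz":0,"wx":0,"wy":0,"wz":0,"gripper":1},
    {"dx":0.6,"dy":-0.08,"dz":0,"wx":0,"wy":0,"wz":0,"gripper":1},
  ],
)

```text
t: 19.55
tcp_pos: [0.5301, 0.036, 0.0373]
ee_rot: [0.964, -0.065, 0.258, 0.016]
wrist_force: [-2.6, -0.8, 0.4]
gripper_width: -0.0
grip_force: 0.8
```

step_arm(
  series=[
    {"dx":0.04,"dy":-0.005,"dz":0,"wx":0,"wy":0,"wz":0,"gripper":1},
    {"dx":0.08,"dy":-0.011,"dz":0,"wx":0,"wy":0,"wz":0,"gripper":1},
    {"dx":0.12,"dy":-0.016,"dz":0,"wx":0,"wy":0,"wz":0,"gripper":1},
    {"dx":0.16,"dy":-0.021,"dz":0,"wx":0,"wy":0,"wz":0,"gripper":1},
    {"dx":0.2,"dy":-0.027,"dz":0,"wx":0,"wy":0,"wz":0,"gripper":1},
    {"dx":0.24,"dy":-0.032,"dz":0,"wx":0,"wy":0,"wz":0,"gripper":1},
    {"dx":0.28,"dy":-0.037,"dz":0,"wx":0,"wy":0,"wz":0,"gripper":1},
    {"dx":0.32,"dy":-0.043,"dz":0,"wx":0,"wy":0,"wz":0,"gripper":1},
    {"dx":0.35,"dy":-0.047,"dz":0,"wx":0,"wy":0,"wz":0,"gripper":1},
    {"dx":0.38,"dy":-0.051,"dz":0,"wx":0,"wy":0,"wz":0,"gripper":1},
  ],
)

```text
t: 20.55
tcp_pos: [0.5604, 0.0319, 0.0373]
ee_rot: [0.964, -0.065, 0.258, 0.016]
wrist_force: [-1.6, -0.9, 0.0]
gripper_width: -0.007
grip_force: 0.8
```

step_arm(
  series=[
    {"dx":0.015,"dy":-0.002,"dz":0,"wx":0,"wy":0,"wz":0,"gripper":1},
    {"dx":0.03,"dy":-0.004,"dz":0,"wx":0,"wy":0,"wz":0,"gripper":1},
    {"dx":0.045,"dy":-0.006,"dz":0,"wx":0,"wy":0,"wz":0,"gripper":1},
    {"dx":0.06,"dy":-0.008,"dz":0,"wx":0,"wy":0,"wz":0,"gripper":1},
  ],
)

```text
t: 20.95
tcp_pos: [0.5651, 0.0313, 0.0374]
ee_rot: [0.964, -0.065, 0.258, 0.016]
wrist_force: [-1.7, -1.6, 0.1]
gripper_width: -0.003
grip_force: 0.8
```

step_arm(
  series=[
    {"dx":0.015,"dy":-0.002,"dz":0,"wx":0,"wy":0,"wz":0,"gripper":1},
    {"dx":0.03,"dy":-0.004,"dz":0,"wx":0,"wy":0,"wz":0,"gripper":1},
    {"dx":0.045,"dy":-0.006,"dz":0,"wx":0,"wy":0,"wz":0,"gripper":1},
    {"dx":0.06,"dy":-0.008,"dz":0,"wx":0,"wy":0,"wz":0,"gripper":1},
  ],
)

```text
t: 21.35
tcp_pos: [0.5699, 0.0307, 0.0374]
ee_rot: [0.964, -0.065, 0.258, 0.016]
wrist_force: [-2.2, -1.5, -0.3]
gripper_width: -0.001
grip_force: 0.8
```

step_arm(
  series=[
    {"dx":0.015,"dy":-0.002,"dz":0,"wx":0,"wy":0,"wz":0,"gripper":1},
    {"dx":0.03,"dy":-0.004,"dz":0,"wx":0,"wy":0,"wz":0,"gripper":1},
    {"dx":0.03,"dy":-0.004,"dz":0,"wx":0,"wy":0,"wz":0,"gripper":1},
  ],
)

```text
t: 21.65
tcp_pos: [0.5722, 0.0304, 0.0373]
ee_rot: [0.964, -0.065, 0.258, 0.016]
wrist_force: [-1.8, -1.1, 1.1]
gripper_width: -0.001
grip_force: 1.3
```

step_arm(
  series=[
    {"dx":0.015,"dy":-0.002,"dz":0,"wx":0,"wy":0,"wz":0,"gripper":1},
    {"dx":0.03,"dy":-0.004,"dz":0,"wx":0,"wy":0,"wz":0,"gripper":1},
    {"dx":0.045,"dy":-0.006,"dz":0,"wx":0,"wy":0,"wz":0,"gripper":1},
  ],
)

```text
t: 21.95
tcp_pos: [0.5728, 0.0306, 0.0362]
ee_rot: [0.965, -0.065, 0.255, 0.016]
wrist_force: [-31.4, 0.4, 22.4]
gripper_width: -0.002
grip_force: 15.7
```

step_arm(
  series=[
    {"dx":0.015,"dy":-0.002,"dz":0,"wx":0,"wy":0,"wz":0,"gripper":1},
    {"dx":0.025,"dy":-0.003,"dz":0,"wx":0,"wy":0,"wz":0,"gripper":1},
    {"dx":0.025,"dy":-0.003,"dz":0,"wx":0,"wy":0,"wz":0,"gripper":1},
  ],
)

```text
t: 22.25
tcp_pos: [0.5729, 0.0309, 0.0355]
ee_rot: [0.965, -0.065, 0.253, 0.016]
wrist_force: [-37.1, 0.6, 23.9]
gripper_width: 0.0
grip_force: 18.4
```

The stop is reached. I back off slowly, retreat and check.

step_arm(
  series=[
    {"dx":-0.05,"dy":0.006,"dz":0,"wx":0,"wy":0,"wz":0,"gripper":1},
    {"dx":-0.1,"dy":0.013,"dz":0,"wx":0,"wy":0,"wz":0,"gripper":1},
    {"dx":-0.3,"dy":0.04,"dz":0,"wx":0,"wy":0,"wz":0,"gripper":1},
    {"dx":-0.6,"dy":0.08,"dz":0,"wx":0,"wy":0,"wz":0,"gripper":1},
    {"dx":-1,"dy":0.13,"dz":0.3,"wx":0,"wy":0,"wz":0,"gripper":1},
    {"dx":-1,"dy":0.13,"dz":0.7,"wx":0,"wy":0,"wz":0,"gripper":1},
    {"dx":-1,"dy":0.13,"dz":0.7,"wx":0,"wy":0,"wz":0,"gripper":1},
  ],
)

```text
t: 22.95
tcp_pos: [0.4998, 0.0398, 0.0975]
ee_rot: [0.963, -0.065, 0.263, 0.017]
wrist_force: [-0.1, 0.4, -0.0]
gripper_width: 0.0
grip_force: 0.0
```

step_arm(
  series=[
    {"dx":-0.5,"dy":0,"dz":0.3,"wx":0,"wy":0,"wz":0,"gripper":1},
    {"dx":-1,"dy":0,"dz":0.6,"wx":0,"wy":0,"wz":0,"gripper":1},
    {"dx":-1,"dy":0,"dz":0.6,"wx":0,"wy":0,"wz":0,"gripper":1},
    {"dx":-1,"dy":0,"dz":0.6,"wx":0,"wy":0,"wz":0,"gripper":1},
  ],
)

```text
t: 23.35
tcp_pos: [0.4185, 0.0398, 0.1423]
ee_rot: [0.963, -0.066, 0.26, 0.017]
wrist_force: [0.7, -1.1, -0.4]
gripper_width: 0.002
grip_force: 0.0
```

```bash
python3 - <<'E'
from workcell import manip
import cv2,numpy as np
S=manip.capture("scene");W=manip.capture("wrist");print(manip.state()["wrist_force"],manip.state()["t"])
cv2.imwrite("pics/v5.png",np.hstack([cv2.resize(S[160:360,60:340],(400,300)),cv2.resize(W,(400,300))]))
E
```

```text
[ 0.27843933  0.20561886 -0.42651571] 23.45
```

View pics/v5.png

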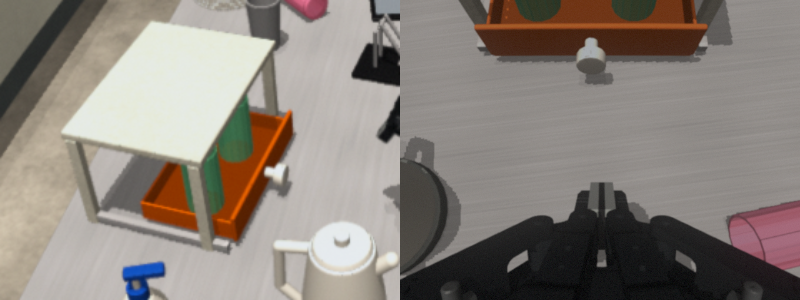

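The left half shows both glasses standing under the board at (203,180) and (235,130), and the tray appears closed. I'll check the home position numerically before handing in.

```bash
python3 - <<'E'
from fit import *
m=manip.camera_model("wrist");R=np.array(m["R"]);t=np.array(m["t"]);C=-R.T@t
def ray(u,v,z):
    q=cv2.undistortPoints(np.array([[[u,v]]],float),np.array(m["mtx"],float),np.array(m["dist_coeffs"],float))[0,0]
    d=R.T@np.array([q[0],q[1],1]);return (C+d*(z-C[2])/d[2])
a=ray((475-400)*1.6,26*1.6,.062);b=ray((708-400)*1.6,27*1.6,.062)
k=ray((591-400)*1.6,62*1.6,.038);print(a,b,"mid",(a+b)/2,"knob",k)
for c,mm in(("scene",manip.camera_model("scene")),):
    S=manip.capture(c)
    # posts: board front corners dropped to the ground
    for P in([0,.135,.062],[0,-.135,.062],[0,.135,.018],[0,-.135,.018],[-.035,0,.038]):
        y=-.134;w=[.6122+np.cos(y)*P[0]-np.sin(y)*P[1],.0273+np.sin(y)*P[0]+np.cos(y)*P[1],P[2]]
        q=proj(mm,[w])[0];print(P,((q-[60,160])*[400/280,1.5]).round(1))
E
```

```text
[0.63379597 0.1568073  0.062     ] [ 0.59574215 -0.10460612  0.062     ] mid [0.61476906 0.02610059 0.062     ] knob [0.58473897 0.03095126 0.038     ]
[0, 0.135, 0.062] [233.1 219.2]
[0, -0.135, 0.062] [291.1 109.1]
[0, 0.135, 0.018] [236.1 239.8]
[0, -0.135, 0.018] [292.6 129.2]
[-0.035, 0, 0.038] [284.8 175.6]
```

The panel middle is at (0.615, 0.026), against the fitted unit origin (0.612, 0.027), so the tray is home. The arm touches nothing.

```bash
python3 -c "
from workcell import manip
print(manip.sign_off())"
```

```text
the job is handed in; nothing more can be done
None
```

The job is handed in, with no verdict returned: the glass was gripped at about 28 N and stood mouth down in the right half of the tray, the tray was pushed to its stop (within about 3 mm of home by my camera fit), both glasses looked upright in the last picture, and the arm was clear.

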